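# Fetch the film tray from under the dust hood

### The arm

A 7-joint arm with a two-finger parallel gripper is mounted at the origin on a cart in front of the work surface, level with it; the furniture and walls round the work are solid. World frame = base frame: x ahead of the robot, y to its left, z up, the work surface at z = 0. Lengths are in m, angles in rad, forces in N, time in s.
With the tool pointing down it reaches from about 0.4 to 0.875 m from the base axis. Payload 19.3 kg.
Tool frame: the origin (TCP) lies at the very end of the fingers, on their centre line; the grasp point (between the pads) lies 19 mm behind it; z points along the fingers, y is the line along which they close (so a half turn about z gives the same grasp; the last joint's range is limited). The gripper opens to 85 mm and grips with 20 to 120 N. Pads are 22 mm wide; open, the fingers measure 114 mm over their backs; the gripper's body (76 mm by 85 mm) begins 54 mm behind the grasp point. The pads swing forward as they close: fully open they stand 13 mm farther back than shut.
Start: joints at [-1.324, 0.521, -0.036, 1.599, 0.021, 1.021, -0.113], TCP at [0.195, 0.594, 0.231] pointing down, gripper open.
Joint ranges: [-2.91, 2.91], [-0.3, 2.13], [-1.5, 1.42], [0.17, 2.43], [-1.26, 4.41], [0.16, 1.93], [-2.52, 2.52]. Speed limits (rad/s): [1.89, 1.89, 2.39, 2.39, 3.01, 3.01, 3.01].

### API

Orientations are given as [roll, pitch, yaw] about the fixed x, y, z axes, in that order (R = Rz(yaw) Ry(pitch) Rx(roll)).
In Python, from station import robot, imaging gives the robot as it stands.
- The arm moves only by the shell command python3 -m creep 'ROWS' [OPENING] [FORCE]. ROWS is a JSON object of lists of equal length, an entry for each row: "dp": the shift along the world's x, y, z in m, a list of three; "delta_rot": the turn, a rotation vector about the world's x, y, z in rad, a list of three. A call has 1 to 12 rows; each row shifts and turns the commanded pose from where the row before left it; what a row does not reach is not made up. A row lasts 1/12 s, in which the tool goes at most 41.7 mm and 7.16 degrees, less where a joint would pass 70% of its speed; a pose out of reach is approached as far as the arm can. A call is refused whole if a number of a shift passes 0.0417 or a number of a turn 0.125, either way. A call with a gripper value outside its range is refused whole. OPENING is the opening, from -1 (shut) to 1 (fully open), set as the call begins (- or left out, the last holds). The fingers move at their own pace and stop on an object; FORCE is the grip in N (left out, the last holds). Time passes only in rows, so rows that do not move let the fingers close. It gives the time, the measured TCP pose, the force, the opening and the grip force at its end, in the units of the state.
- robot.observe(): the state, without advancing time (a new reading comes with each control period).
- imaging.capture(name): name is "scene" or "top" or "wrist"; returns a dict with "frame" (480x640x3 uint8, blue, green, red), "fx", "fy", "cx", "cy" (pixels), "eye" and "rotation" of the camera in the world; the wrist camera has in their place "hand_eye" (4x4, takes a point from camera to tool coordinates, whose origin is the TCP and whose axes are the flange's). Camera axes: x right, y down, z forward; pixel columns grow to the right and rows downward; lengths in m; the calibration is good to about 2 mm. A picture is of the moment at which its call begins: read the wrist's pose just before it. There is no depth.
- robot.hand_in(): hands the job in; it is judged then, once.
The state is a dict: "clock": time; "q": joint angles; "joint_vel": joint speeds; "joint_torque": joint torques, N m; "position": TCP position; "eef_rot": TCP orientation; "contact_force": force on the tool from outside, world axes, zero at the start; "wrist_torque": the same for the moment, N m; "opening": finger opening in m; "finger_force": force on a finger pad.
Only numpy, scipy, OpenCV 4.12 (cv2) and the standard library are available. Lean on these libraries where they do the work, as an engineer would, in place of code of your own. Each camera call takes 0.05 s, during which the arm holds its last target. There are 200 camera calls.

### The job

Take hold of the upright peg on the rotary film stand and turn the platter a third of a turn (120 degrees) clockwise as seen from above, right up to its stop, so that the tray is out from under the dust hood; let go of the peg. Then grip the tray by its tall flat handle, lift it level about 10 cm off the platter with both film cassettes still standing in it, and finish while holding it there, still and level above the stand. Leave the other things on the desk where they are.

Things in the scene. Friction and masses are not known exactly. Their poses are not given: they have to be found in the camera images.
- carousel: rotary film stand, fixed to the desk: dark round base under a bare metal platter 260 mm across, its upper face 34 mm above the desk. Origin on the turning axis at desk level; z up; x points to the dust hood at the back
- hood_edge (a point): middle of the front edge of the dust hood's flat grey roof, half-way through its thickness; x of this point points back along the roof. Roof 125 mm deep, 140 mm wide, 155 to 162 mm above the desk, carried by a wall at its back; sides and front are open. It stops the tray from being taken from above before the platter is turned
- platter (a joint): platter angle in rad: 0 at the start (tray under the hood), growing clockwise seen from above to a firm stop at 2.094 (120 degrees; tray then out at the front right of the stand), where a lug on the rim meets a steel post on the base. No spring: friction holds it wherever it is left; turning takes about 1 to 3 N at the peg
- peg_grip (a point): where to grip the turning peg: a dark upright round rod, 14 mm thick, fixed in the platter 105 mm from the axis; top 124 mm above the desk, this point on the rod's axis 18 mm below the top. It starts at the front right of the stand and goes round the front to the front left; being round it can turn between the fingers
- tray_grip (a point): middle of the loose wooden tray's flat handle, 88 mm above the tray's underside. Tray 56 (its x) x 120 mm (y), 0.14 to 0.25 kg, rim 13 mm high; the handle is 12 mm thick along x, 36 mm wide along y, its top 105 mm above the underside. It stands on the platter 85 mm from the axis, x pointing outward, z up, between six pins 6 mm high with 2 mm play: lift it straight up
- film_a_center (a point): centre of a film cassette, upright can 25 mm across and 48 mm tall, standing loose (28 g) on the floor of the tray (5 mm above the tray's underside) about 39 mm from the handle's middle towards the tray's +y end; z up when it stands
- film_b_center (a point): centre of the second film cassette, alike, standing loose in the tray towards its -y end
- loupe_center (a point): bystander: black stand magnifier, a cylinder 47 mm across and 45 mm tall, its centre
- matchbox_center (a point): bystander: matchbox 36x53x16 mm, its centre
- body_cap_center (a point): bystander: flat black round cap 63 mm across, 11 mm thick, its centre
There are look-alikes about, which are no part of the job. What is shaped like the part that bears film_b_center but red is not meant.

How it is judged:
By the outcome, as a careful person would: the job done as asked, in the order asked, and still so for the second after the job is handed in, while the arm keeps its last pose, push and grip.
It also fails if it takes over 51 s, if anything falls off the work surface, if the arm or the gripper's body presses on something with over 40 N, if the wrist force passes 120 N, or if a joint passes its speed limit or range.

## Working session

There is one attempt and no reset: what is moved stays moved. The work goes in short steps, Python scripts to look and compute and a shell command to move; the robot and the scene stay as the last step left them, time stands still between calls to the robot, and variables do not carry over. Pictures are saved under pics/ and viewed, at most 10 in all, crops included, and the job is handed in when it is done.

```bash
mkdir -p pics; ls; python3 - <<'E'
from station import robot, imaging
import cv2,numpy as np
s=robot.observe();print({k:np.round(v,3).tolist() for k,v in s.items()})
for n in("scene","top"):
    c=imaging.capture(n);cv2.imwrite(f"pics/{n}0.png",c["frame"])
    print(n,{k:np.round(v,4).tolist() for k,v in c.items() if k!="frame"})
E
```

```text
pics
{'clock': 0.0, 'q': [-1.324, 0.522, -0.036, 1.6, 0.021, 1.021, -0.113], 'joint_vel': [0.0, 0.001, -0.0, -0.0, -0.001, -0.001, -0.001], 'joint_torque': [-0.004, -92.708, 1.978, -36.995, 0.018, 0.008, 0.0], 'position': [0.195, 0.594, 0.231], 'eef_rot': [-3.14, 0.0, 2.825], 'contact_force': [-0.017, 1.07, 0.854], 'wrist_torque': [-0.019, 0.004, -0.014], 'finger_force': 0.0, 'opening': 0.085}
scene {'fx': 473.0841, 'fy': 473.0841, 'cx': 323.3855, 'cy': 235.3738, 'eye': [0.1574, -0.5677, 0.638], 'rotation': [-2.2441, -0.0039, -0.6628]}
top {'fx': 537.1659, 'fy': 537.1659, 'cx': 322.1168, 'cy': 242.3278, 'eye': [0.4213, -0.0686, 1.1366], 'rotation': [-3.023, 0.0046, -1.5483]}
```

View pics/scene0.png

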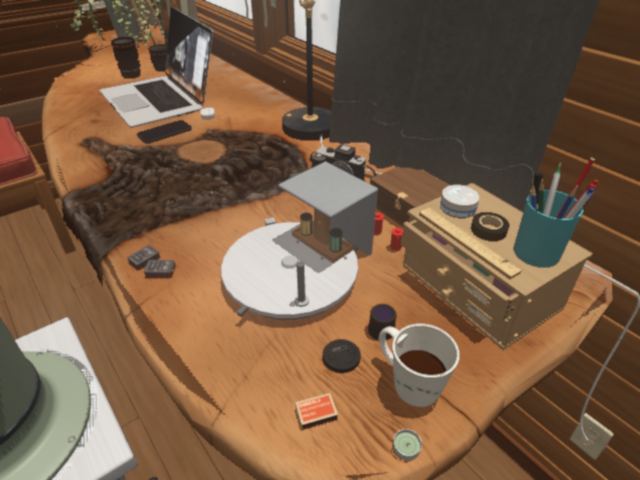

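View pics/top0.png

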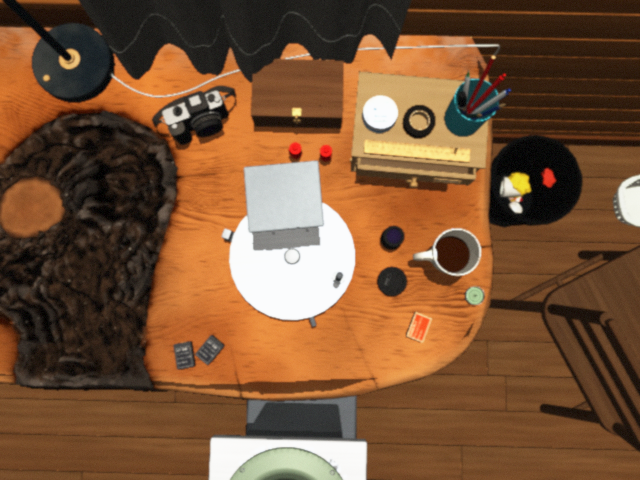

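Scene view: platter centred near (290,268), with the dark peg at (301,283). The roof is around (328,187), with the tray and two cassettes at (306,224) and (336,240) under it. Red look-alike cans stand at (378,222) and (397,238).
Top view: platter centre (292,256), peg (338,279), roof front edge about (285,228). Peg look-alikes are the rim lug or post at (312,322) and a white block at (227,235). The loupe is at (393,237), the cap at (391,281) and the matchbox at (419,327).

```bash
cat > h.py <<'E'
import numpy as np,cv2
from scipy.spatial.transform import Rotation as R
from station import robot,imaging
def cam(n):
    s=robot.observe(); c=imaging.capture(n)
    if n=="wrist":
        T=np.eye(4);T[:3,:3]=R.from_euler('xyz',s["eef_rot"]).as_matrix();T[:3,3]=s["position"]
        M=T@np.array(c["hand_eye"]);c["E"]=M[:3,3];c["Rm"]=M[:3,:3]
    else:
        c["E"]=np.array(c["eye"]);c["Rm"]=R.from_euler('xyz',c["rotation"]).as_matrix()
    return c
def ray(c,u,v):
    return c["Rm"]@np.array([(u-c["cx"])/c["fx"],(v-c["cy"])/c["fy"],1])
def on(c,u,v,z):
    d=ray(c,u,v);return c["E"]+d*(z-c["E"][2])/d[2]
def proj(c,p):
    q=c["Rm"].T@(np.array(p)-c["E"]);return [c["fx"]*q[0]/q[2]+c["cx"],c["fy"]*q[1]/q[2]+c["cy"]]
E
python3 - <<'E'
from h import *
np.set_printoptions(precision=4,suppress=True)
c=cam("top");s=cam("scene")
f=c["frame"];m=(f.min(2)>190).astype(np.uint8);m[:,:200]=0;m[:,380:]=0;m[:180]=0;m[340:]=0
k=max(cv2.findContours(m,0,1)[0],key=cv2.contourArea)
P=np.array([on(c,*p,0.034)[:2] for p in k[:,0]])
from scipy.optimize import least_squares
r=least_squares(lambda x:np.hypot(*(P-x).T)-0.13,P.mean(0),loss='soft_l1',f_scale=0.002);print("axis",r.x, np.median(abs(r.fun)))
ax=r.x
# roof front edge corners (top)
g=cv2.cvtColor(f,cv2.COLOR_BGR2GRAY)
for n,cc,b in(("top",c,(215,140,385,345)),("scene",s,(210,120,400,345))):
    x0,y0,x1,y1=b;cv2.imwrite(f"pics/{n}c.png",cv2.resize(cc["frame"][y0:y1,x0:x1],None,fx=3,fy=3,interpolation=2)[:600])
print("peg top",on(c,338,276,.124), "hub",on(c,292,256,.036))
for a in(-30,-60,-90,180+30):pass
for nm,q,z in(("cap",(391,281),.011),("loupe",(393,237),.045),("match",(419,327),.016),("mug",(455,252),.09)):print(nm,on(c,*q,z))
for cc in(c,s):print("axis px",proj(cc,[*ax,.034]))
E
```

```text
axis [0.5272 0.0023] 0.0030739121101530376
peg top [ 0.4786 -0.0925  0.124 ] hub [0.5226 0.0008 0.036 ]
cap [ 0.477  -0.2062  0.011 ]
loupe [ 0.5654 -0.2055  0.045 ]
match [ 0.3834 -0.2639  0.016 ]
mug [ 0.5325 -0.3212  0.09  ]
axis px [np.float64(291.39962160734945), np.float64(253.85792432416673)]
axis px [np.float64(291.21972971707197), np.float64(261.4907977418947)]
```

View pics/topc.png

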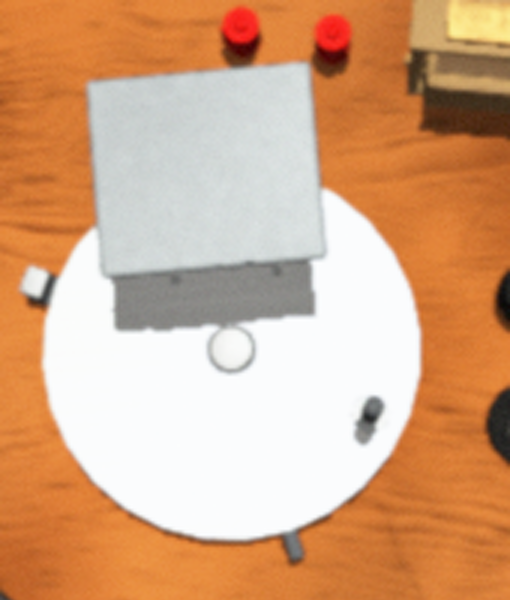

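View pics/scenec.png

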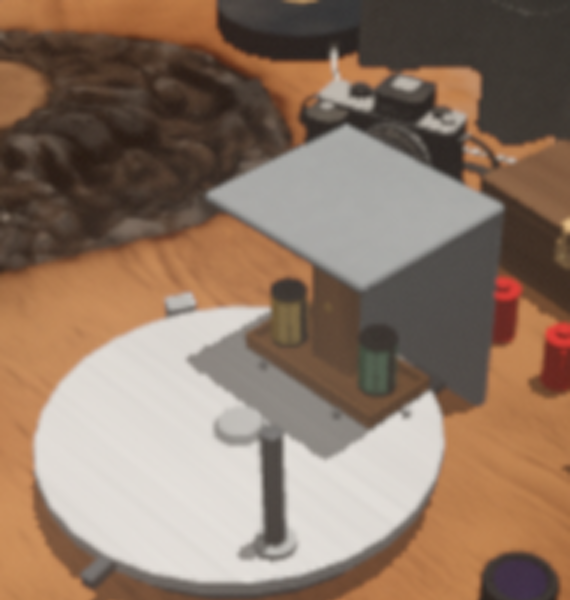

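Crops: peg top at top-view px (339.7,275) and scene px (300.7,264). The roof's front corners are at top px (250,231) and (323.3,225.7). The dark bar at the rim (312,322) is the lug and the white block (227,235) is the post. The tall dark rod on a light foot is the peg, and the red cans are decoys.

```bash
cat >> h.py <<'E'
def tri(*obs):
    A=np.zeros((3,3));b=np.zeros(3)
    for c,u,v in obs:
        d=ray(c,u,v);d/=np.linalg.norm(d);M=np.eye(3)-np.outer(d,d);A+=M;b+=M@c["E"]
    return np.linalg.solve(A,b)
E
python3 - <<'E'
from h import *
np.set_printoptions(precision=4,suppress=True)
c=cam("top");s=cam("scene")
f=c["frame"];m=(f.min(2)>190).astype(np.uint8);m[:,:200]=0;m[:,380:]=0;m[:258]=0;m[340:]=0
k=max(cv2.findContours(m,0,1)[0],key=cv2.contourArea)[:,0];k=k[k[:,1]>262]
P=np.array([on(c,*p,0.034)[:2] for p in k])
from scipy.optimize import least_squares
ax=least_squares(lambda x:np.hypot(*(P-x).T)-0.13,P.mean(0),loss='soft_l1',f_scale=0.002).x
p=tri((c,339.7,275),(s,300.7,264));print("axis",ax,"hub tri",tri((c,292,256),(s,289,262)),"peg tri",p,"top plane",on(c,339.7,275,.124),on(s,300.7,264,.124))
d=p[:2]-ax;print("r",np.hypot(*d),"az",np.degrees(np.arctan2(*d[::-1])))
L,Rr=on(c,250,231,.162),on(c,323.3,225.7,.162);BL,BR=on(c,245,167.3,.162),on(c,317,161.5,.162)
print(L,Rr,BL,BR);e=(BL+BR-L-Rr)/2;print("hood dir deg",np.degrees(np.arctan2(e[1],e[0])))
for u,v in((312.5,321.5),(227,235)):
    q=on(c,u,v,.03)[:2]-ax;print(np.hypot(*q),np.degrees(np.arctan2(q[1],q[0])))
E
```

```text
axis [0.5251 0.0015] hub tri [0.522  0.001  0.0365] peg tri [ 0.481 -0.096  0.123] top plane [ 0.4805 -0.0957  0.124 ] [ 0.4807 -0.097   0.124 ]
r 0.10701521758652562 az -114.35734993195825
[0.5553 0.0712 0.162 ] [ 0.568  -0.0629  0.162 ] [0.6746 0.085  0.162 ] [ 0.6885 -0.0485  0.162 ]
hood dir deg 6.730482455190863
0.14271941262393675 -161.16050743707294
0.14153778760106406 74.04920524705321
```

```bash
python3 -m creep '{"dp":[[0.022,-0.033,0],[0.022,-0.033,0],[0.022,-0.033,0],[0.022,-0.033,0],[0.022,-0.033,0],[0.022,-0.033,0],[0.022,-0.033,0],[0.022,-0.033,0],[0.022,-0.033,0],[0.022,-0.033,0],[0.022,-0.033,0],[0.022,-0.033,0]],"delta_rot":[[0,0,0.0264],[0,0,0.0264],[0,0,0.0264],[0,0,0.0264],[0,0,0.0264],[0,0,0.0264],[0,0,0.0264],[0,0,0.0264],[0,0,0.0264],[0,0,0.0264],[0,0,0.0264],[0,0,0.0264]]}' 1 40
```

```text
clock: 1.3
position: [0.4595, 0.196, 0.2315]
eef_rot: [3.141, 0.0, -3.14]
contact_force: [1.0, 0.7, 0.5]
opening: 0.0856
finger_force: 0.0
```

```bash
python3 -m creep '{"dp":[[0.003,-0.037,0],[0.003,-0.037,0],[0.003,-0.037,0],[0.003,-0.037,0],[0.003,-0.037,0],[0.003,-0.037,0],[0.003,-0.037,0],[0.001,-0.033,0],[0,0,0],[0,0,0]],"delta_rot":[[0,0,0],[0,0,0],[0,0,0],[0,0,0],[0,0,0],[0,0,0],[0,0,0],[0,0,0],[0,0,0],[0,0,0]]}'
python3 - <<'E'
from h import *
w=cam("wrist");cv2.imwrite("pics/w1.png",w["frame"])
print(w["E"],proj(w,[.481,-.0965,.124]),on(w,320,240,.124),robot.observe()["position"])
E
```

```text
clock: 2.13
position: [0.4805, -0.0959, 0.2313]
eef_rot: [-3.141, -0.0, 3.138]
contact_force: [-0.2, 0.1, 0.0]
opening: 0.0856
finger_force: 0.0
[ 0.40400102 -0.09654879  0.37428036] [np.float64(317.3602193226734), np.float64(238.3770666275513)] [ 0.48218745 -0.0946668   0.124     ] [ 0.48065107 -0.09437145  0.23123808]
```

View pics/w1.png

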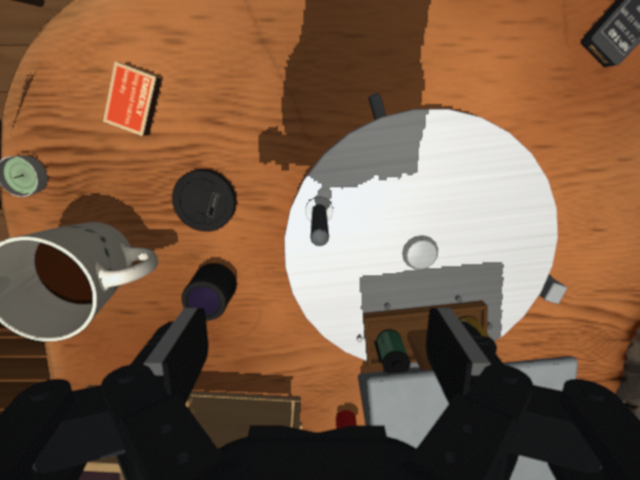

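Wrist view: peg top at (319,236), against a predicted (317,238), so it sits centred between the fingers. Going down.

```bash
python3 -m creep '{"dp":[[0,0,-0.03],[0,0,-0.03],[0,0,-0.03],[0,0,-0.03],[0,0,-0.024],[0,0,0]],"delta_rot":[[0,0,0],[0,0,0],[0,0,0],[0,0,0],[0,0,0],[0,0,0]]}' && python3 -m creep '{"dp":[[0,0,0],[0,0,0],[0,0,0],[0,0,0],[0,0,0],[0,0,0],[0,0,0],[0,0,0]],"delta_rot":[[0,0,0],[0,0,0],[0,0,0],[0,0,0],[0,0,0],[0,0,0],[0,0,0],[0,0,0]]}' -1 40
python3 - <<'E'
import numpy as np
A=np.array([.5235,.001])
for n in range(0,37):
    pass
p0=np.array([.481,-.0962])-A;r=.105;a0=np.arctan2(p0[1],p0[0]);prev=A+r*np.array([np.cos(a0),np.sin(a0)])
print(prev)
for i in range(1,37):
    a=a0-np.radians(120)*i/36;q=A+r*np.array([np.cos(a),np.sin(a)]);print(i,np.round(q-prev,4).tolist(),np.round(q,3));prev=q
E
```

```text
clock: 2.68
position: [0.4787, -0.0924, 0.0838]
eef_rot: [3.141, -0.006, -3.139]
contact_force: [-1.9, -0.4, -0.5]
opening: 0.0851
finger_force: 0.0
clock: 3.35
position: [0.4811, -0.0942, 0.088]
eef_rot: [-3.142, 0.001, 3.141]
contact_force: [-2.1, 0.4, 12.2]
opening: 0.013
finger_force: 38.8
[ 0.48143479 -0.0952056 ]
1 [-0.0055, 0.0026] [ 0.476 -0.093]
2 [-0.0054, 0.0029] [ 0.471 -0.09 ]
3 [-0.0052, 0.0032] [ 0.465 -0.086]
4 [-0.005, 0.0035] [ 0.46  -0.083]
5 [-0.0048, 0.0038] [ 0.456 -0.079]
6 [-0.0045, 0.0041] [ 0.451 -0.075]
7 [-0.0043, 0.0043] [ 0.447 -0.071]
8 [-0.004, 0.0046] [ 0.443 -0.066]
9 [-0.0038, 0.0048] [ 0.439 -0.061]
10 [-0.0035, 0.005] [ 0.435 -0.056]
11 [-0.0032, 0.0052] [ 0.432 -0.051]
12 [-0.0029, 0.0054] [ 0.429 -0.046]
13 [-0.0026, 0.0055] [ 0.427 -0.04 ]
14 [-0.0022, 0.0057] [ 0.425 -0.034]
15 [-0.0019, 0.0058] [ 0.423 -0.029]
16 [-0.0016, 0.0059] [ 0.421 -0.023]
17 [-0.0012, 0.006] [ 0.42  -0.017]
18 [-0.0009, 0.006] [ 0.419 -0.011]
19 [-0.0005, 0.0061] [ 0.419 -0.005]
20 [-0.0001, 0.0061] [0.419 0.002]
21 [0.0002, 0.0061] [0.419 0.008]
22 [0.0006, 0.0061] [0.419 0.014]
23 [0.0009, 0.006] [0.42 0.02]
24 [0.0013, 0.006] [0.421 0.026]
25 [0.0016, 0.0059] [0.423 0.032]
26 [0.0019, 0.0058] [0.425 0.037]
27 [0.0023, 0.0057] [0.427 0.043]
28 [0.0026, 0.0055] [0.43  0.049]
29 [0.0029, 0.0054] [0.433 0.054]
30 [0.0032, 0.0052] [0.436 0.059]
31 [0.0035, 0.005] [0.44  0.064]
32 [0.0038, 0.0048] [0.443 0.069]
33 [0.0041, 0.0045] [0.447 0.073]
34 [0.0043, 0.0043] [0.452 0.078]
35 [0.0046, 0.004] [0.456 0.082]
36 [0.0048, 0.0038] [0.461 0.086]
```

```bash
python3 -m creep '{"dp":[[-0.0055,0.0026,0],[-0.0054,0.0029,0],[-0.0052,0.0032,0],[-0.005,0.0035,0],[-0.0048,0.0038,0],[-0.0045,0.0041,0],[-0.0043,0.0043,0],[-0.004,0.0046,0],[-0.0038,0.0048,0],[-0.0035,0.005,0],[-0.0032,0.0052,0],[-0.0029,0.0054,0]],"delta_rot":[[0,0,0],[0,0,0],[0,0,0],[0,0,0],[0,0,0],[0,0,0],[0,0,0],[0,0,0],[0,0,0],[0,0,0],[0,0,0],[0,0,0]]}'
```

```text
clock: 4.35
position: [0.4271, -0.0459, 0.0876]
eef_rot: [-3.141, -0.002, 3.139]
contact_force: [0.3, -0.9, 2.4]
opening: 0.0131
finger_force: 39.7
```

```bash
python3 -m creep '{"dp":[[-0.0024,0.0055,0],[-0.0022,0.0057,0],[-0.0019,0.0058,0],[-0.0016,0.0059,0],[-0.0012,0.006,0],[-0.0009,0.006,0],[-0.0005,0.0061,0],[-0.0001,0.0061,0],[0.0002,0.0061,0],[0.0006,0.0061,0],[0.0009,0.006,0],[0.0013,0.006,0]],"delta_rot":[[0,0,0],[0,0,0],[0,0,0],[0,0,0],[0,0,0],[0,0,0],[0,0,0],[0,0,0],[0,0,0],[0,0,0],[0,0,0],[0,0,0]]}'
```

```text
clock: 5.35
position: [0.4204, 0.0267, 0.0874]
eef_rot: [-3.141, -0.001, 3.141]
contact_force: [-3.0, -5.0, 2.1]
opening: 0.0127
finger_force: 40.4
```

```bash
python3 -m creep '{"dp":[[0.0016,0.0059,0],[0.0019,0.0058,0],[0.0023,0.0057,0],[0.0026,0.0055,0],[0.0029,0.0054,0],[0.0032,0.0052,0],[0.0035,0.005,0],[0.0038,0.0048,0]],"delta_rot":[[0,0,0],[0,0,0],[0,0,0],[0,0,0],[0,0,0],[0,0,0],[0,0,0],[0,0,0]]}'
```

```text
clock: 6.02
position: [0.4431, 0.0703, 0.0873]
eef_rot: [-3.141, 0.0, 3.141]
contact_force: [1.5, -5.8, -3.7]
opening: 0.0129
finger_force: 39.8
```

Slow approach to the stop.

```bash
python3 -m creep '{"dp":[[0.002,0.0023,0],[0.002,0.0022,0],[0.0021,0.0022,0],[0.0022,0.0021,0],[0.0023,0.002,0],[0.0023,0.002,0],[0.0024,0.0019,0],[0.0024,0.0018,0]],"delta_rot":[[0,0,0],[0,0,0],[0,0,0],[0,0,0],[0,0,0],[0,0,0],[0,0,0],[0,0,0]]}'
```

```text
clock: 6.68
position: [0.4604, 0.0865, 0.0873]
eef_rot: [-3.142, -0.0, 3.141]
contact_force: [-2.0, -2.4, 1.8]
opening: 0.0128
finger_force: 40.5
```

```bash
python3 -m creep '{"dp":[[0.0016,0.0012,0],[0.0016,0.0012,0],[0.0016,0.0011,0],[0.0016,0.0011,0]],"delta_rot":[[0,0,0],[0,0,0],[0,0,0],[0,0,0]]}'
python3 -m creep '{"dp":[[0.0016,0.0011,0],[0.0016,0.0011,0]],"delta_rot":[[0,0,0],[0,0,0]]}'
```

```text
clock: 7.02
position: [0.4614, 0.0868, 0.0866]
eef_rot: [-3.136, -0.011, 3.139]
contact_force: [-39.8, -34.7, 38.0]
opening: 0.013
finger_force: 45.4
clock: 7.18
position: [0.4625, 0.0869, 0.086]
eef_rot: [-3.134, -0.016, 3.137]
contact_force: [-48.1, -48.5, 40.6]
opening: 0.0131
finger_force: 46.9
```

At the stop. I'll ease off, release and rise.

```bash
python3 -m creep '{"dp":[[-0.003,-0.0022,0],[-0.003,-0.0022,0],[0,0,0]],"delta_rot":[[0,0,0],[0,0,0],[0,0,0]]}'
python3 -m creep '{"dp":[[0,0,0],[0,0,0],[0,0,0],[0,0,0],[0,0,0],[0,0,0],[0,0,0]],"delta_rot":[[0,0,0],[0,0,0],[0,0,0],[0,0,0],[0,0,0],[0,0,0],[0,0,0]]}' 1 40
python3 -m creep '{"dp":[[0,0,0.02],[0,0,0.035],[0,0,0.04],[0,0,0.04],[0,0,0.035],[0,0,0.01],[0,0,0],[0,0,0]],"delta_rot":[[0,0,0],[0,0,0],[0,0,0],[0,0,0],[0,0,0],[0,0,0],[0,0,0],[0,0,0]]}'
python3 - <<'E'
from h import *
c=cam("top");s=cam("scene")
f=np.hstack([cv2.resize(c["frame"][170:370,200:400],(400,400),interpolation=2),cv2.resize(s["frame"][160:360,200:400],(400,400),interpolation=2)])
cv2.imwrite("pics/after.png",f);cv2.imwrite("pics/t2.png",c["frame"]);cv2.imwrite("pics/s2.png",s["frame"])
E
```

```text
clock: 7.43
position: [0.4623, 0.0867, 0.0865]
eef_rot: [-3.139, -0.003, 3.14]
contact_force: [-3.3, -16.3, -11.0]
opening: 0.0125
finger_force: 40.6
clock: 8.02
position: [0.464, 0.0889, 0.0874]
eef_rot: [3.141, 0.0, -3.141]
contact_force: [-1.2, -0.4, -0.3]
opening: 0.0852
finger_force: 0.0
clock: 8.68
position: [0.4639, 0.0889, 0.2673]
eef_rot: [3.141, 0.001, -3.141]
contact_force: [-0.5, -0.7, -0.1]
opening: 0.0856
finger_force: 0.0
```

View pics/after.png

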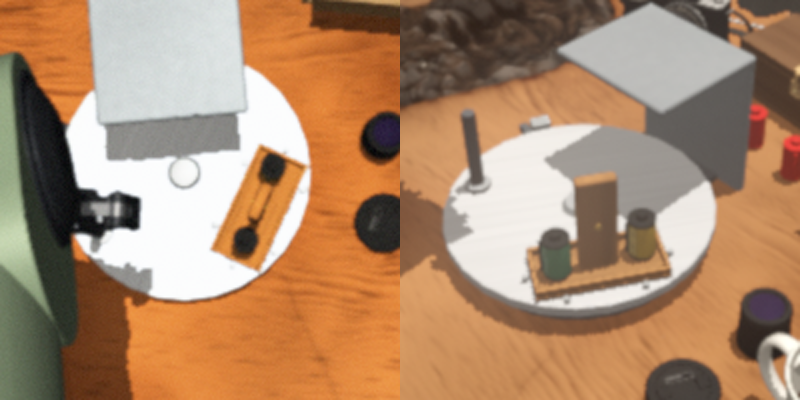

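After the turn the lug is against the post and the peg is at front left. The tray is out at front right with both cans (green and yellow) upright. The handle top is at about top px (330,271.5) and scene px (298.5,250), with the can caps at top px (336,254) and (322.5,290.5).

```bash
python3 - <<'E'
from h import *
np.set_printoptions(precision=4,suppress=True)
c=cam("top");s=cam("scene")
p=tri((c,330,271.5),(s,298.5,250));print(p,on(c,330,271.5,.139),on(s,298.5,250,.139))
a,b=on(c,336,254,.087),on(c,322.5,290.5,.087);print(a,b,(a+b)/2,np.degrees(np.arctan2(*(a-b)[1::-1])))
A=np.array([.523,.001]);t=np.radians(6.7-120);print("model",A+.085*np.array([np.cos(t),np.sin(t)]))
E
```

```text
[ 0.4877 -0.0783  0.1372] [ 0.4858 -0.0772  0.139 ] [ 0.4884 -0.081   0.139 ]
[ 0.5237 -0.0887  0.087 ] [ 0.4518 -0.0638  0.087 ] [ 0.4878 -0.0762  0.087 ] -19.08062740026231
model [ 0.4894 -0.0771]
```

```bash
python3 -m creep '{"dp":[[0.0025,-0.0166,-0.003],[0.0025,-0.0166,-0.003],[0.0025,-0.0166,-0.003],[0.0025,-0.0166,-0.003],[0.0025,-0.0166,-0.003],[0.0025,-0.0166,-0.003],[0.0025,-0.0166,-0.003],[0.0025,-0.0166,-0.003],[0.0025,-0.0166,-0.003],[0.002,-0.0166,-0.003],[0,0,0],[0,0,0]],"delta_rot":[[0,0,-0.04],[0,0,-0.04],[0,0,-0.04],[0,0,-0.04],[0,0,-0.04],[0,0,-0.04],[0,0,-0.04],[0,0,-0.04],[0,0,-0.04],[0,0,-0.04],[0,0,0],[0,0,0]]}'
python3 - <<'E'
from h import *
w=cam("wrist");f=w["frame"].copy()
for p in([.4885,-.0775,.139],):
    u=np.round(proj(w,p)).astype(int);print(u);cv2.circle(f,u,3,(255,0,0),1)
cv2.imwrite("pics/w2.png",f)
E
```

```text
clock: 9.88
position: [0.4883, -0.0786, 0.237]
eef_rot: [-3.141, -0.0, 2.739]
contact_force: [0.3, -0.1, -0.0]
opening: 0.0854
finger_force: 0.0
[320 241]
```

View pics/w2.png

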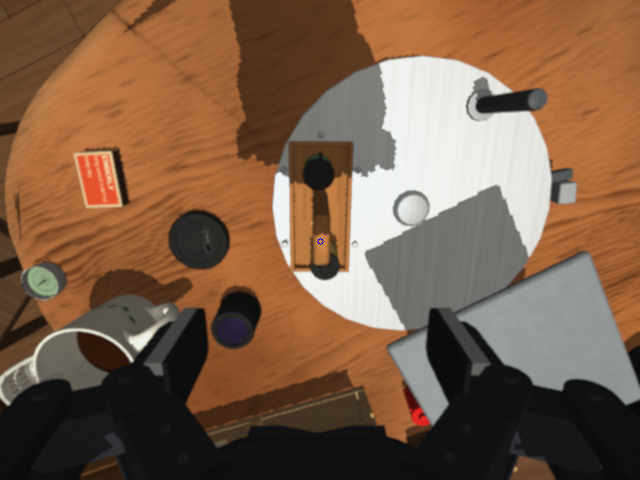

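```bash
python3 - <<'E'
from h import *
np.set_printoptions(precision=4,suppress=True)
w=cam("wrist");f=w["frame"]
cv2.imwrite("pics/w2c.png",cv2.resize(f[130:290,270:380],None,fx=3.7,fy=3.7,interpolation=2))
k=[on(w,u,v,.047)[:2] for u,v in((291,143),(352,143),(350,270),(291,270))];print(k,np.mean(k,0));d=k[0]-k[3];e=k[1]-k[2];print(np.degrees(np.arctan2(d[1],d[0])),np.degrees(np.arctan2(e[1],e[0])),np.hypot(*d),np.hypot(*(k[0]-k[1])))
print(on(w,321,249,.139))
E
```

```text
[array([ 0.4249, -0.0758]), array([ 0.4453, -0.0277]), array([ 0.5535, -0.0721]), array([ 0.5316, -0.1237])] [ 0.4888 -0.0748]
155.84849642950604 157.6865732507122 0.11695447276326007 0.05227735791973249
[ 0.4942 -0.0781  0.139 ]
```

View pics/w2c.png

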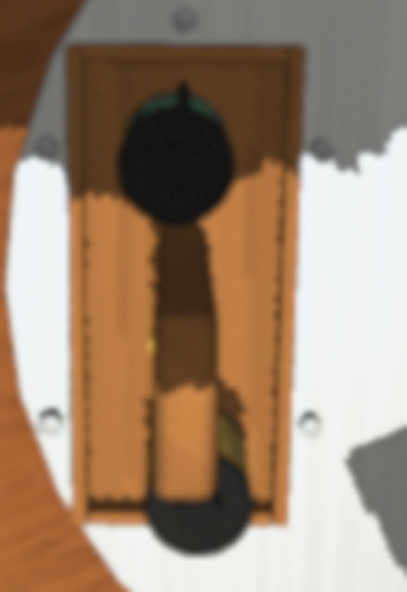

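The close crop shows the handle top centred at wrist px (320,240), as predicted, with the yaw aligned. Descending and gripping.

```bash
python3 -m creep '{"dp":[[0,0,-0.025],[0,0,-0.03],[0,0,-0.03],[0,0,-0.025],[0,0,-0.015],[0,0,-0.009],[0,0,0],[0,0,0]],"delta_rot":[[0,0,0],[0,0,0],[0,0,0],[0,0,0],[0,0,0],[0,0,0],[0,0,0],[0,0,0]]}'
python3 -m creep '{"dp":[[0,0,0],[0,0,0],[0,0,0],[0,0,0],[0,0,0],[0,0,0],[0,0,0],[0,0,0],[0,0,0]],"delta_rot":[[0,0,0],[0,0,0],[0,0,0],[0,0,0],[0,0,0],[0,0,0],[0,0,0],[0,0,0],[0,0,0]]}' -1 50
```

```text
clock: 10.65
position: [0.4886, -0.077, 0.1037]
eef_rot: [3.142, 0.0, 2.742]
contact_force: [0.0, 0.6, 0.8]
opening: 0.0857
finger_force: 0.0
clock: 11.4
position: [0.4884, -0.0772, 0.1033]
eef_rot: [3.142, -0.0, 2.742]
contact_force: [-0.5, 1.4, 1.7]
opening: 0.0112
finger_force: 50.9
```

Gripped, with the opening at about 11–12 mm. Lifting gently.

```bash
python3 -m creep '{"dp":[[0,0,0.001],[0,0,0.002],[0,0,0.004],[0,0,0.006],[0,0,0.008],[0,0,0.008],[0,0,0.008],[0,0,0.008],[0,0,0.008],[0,0,0.008],[0,0,0.008],[0,0,0.008]],"delta_rot":[[0,0,0],[0,0,0],[0,0,0],[0,0,0],[0,0,0],[0,0,0],[0,0,0],[0,0,0],[0,0,0],[0,0,0],[0,0,0],[0,0,0]]}'
python3 -m creep '{"dp":[[0,0,0.008],[0,0,0.006],[0,0,0.004],[0,0,0.003],[0,0,0.002],[0,0,0.001],[0,0,0],[0,0,0],[0,0,0],[0,0,0],[0,0,0],[0,0,0]],"delta_rot":[[0,0,0],[0,0,0],[0,0,0],[0,0,0],[0,0,0],[0,0,0],[0,0,0],[0,0,0],[0,0,0],[0,0,0],[0,0,0],[0,0,0]]}'
python3 - <<'E'
from h import *
s=cam("scene");w=cam("wrist")
cv2.imwrite("pics/end.png",np.hstack([cv2.resize(s["frame"][130:330,200:400],(400,400)),cv2.resize(w["frame"][130:330,220:420],(400,400))]))
E
```

```text
clock: 12.4
position: [0.4884, -0.0772, 0.1811]
eef_rot: [3.142, 0.0, 2.742]
contact_force: [-0.0, -1.1, -2.6]
opening: 0.0113
finger_force: 50.2
clock: 13.4
position: [0.4884, -0.0772, 0.2042]
eef_rot: [-3.142, -0.0, 2.742]
contact_force: [-1.4, 0.3, -3.2]
opening: 0.0116
finger_force: 50.2
```

View pics/end.png

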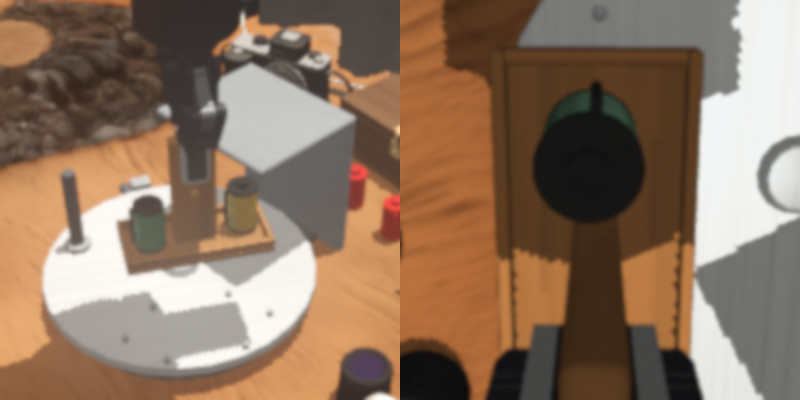

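The tray is level about 10 cm up with both cassettes standing, and the peg and platter are still at the stop.

```bash
python3 -c "
from station import robot
print(robot.hand_in())"
```

```text
the job is handed in; nothing more can be done
None
```

I turned the platter clockwise to its stop and let go of the peg; the tray is now held level and still about 10 cm above the platter with both cassettes standing in it, and the job is handed in at about 13.5 s.

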